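# Index the swivel stage to the reading station

### The arm

A 6-joint arm with a two-finger parallel gripper is mounted at the origin on a cart in front of the work surface, level with it; the furniture and walls round the work are solid. World frame = base frame: x ahead of the robot, y to its left, z up, the work surface at z = 0. Lengths are in mm, angles in rad, forces in N, time in s.
With the tool pointing down it reaches from about 400 to 825 mm from the base axis. Payload 7 kg.
Tool frame: the origin (TCP) lies at the very end of the fingers, on their centre line; the grasp point (between the pads) lies 19 mm behind it; z points along the fingers, y is the direction in which the jaws open and shut (so a half turn about z gives the same grasp; the last joint's range is limited). The gripper opens to 88 mm and grips with 3 to 60 N. Pads are 19 mm wide; open, the fingers measure 130 mm over their backs; the gripper's body (78 mm by 193 mm) begins 47 mm behind the grasp point.
Start: joints at [0.288, 0.359, 0.012, 0, -1.224, -0.288], TCP at [674.978, -0.019, 198.961] pointing down, gripper open.
Joint ranges: [-3.07, 3.07], [-1.43, 2.12], [-1.02, 1.25], [-3.03, 1.67], [-3.05, -0], [-3.03, 3.03]. Speed limits (rad/s): [2.39, 2.39, 3.01, 3.14, 3.14, 3.14].

### API

Orientations are given as a unit quaternion [x, y, z, w].
In Python, from plant import bot gives the robot as it stands. Calls block until the motion is done:
- bot.move_ptp(position, orientation): joint-space move of the TCP to a pose.
- bot.line_to(position, velocity=150, ori=None): straight line of the TCP; ori=None keeps the orientation; velocity is the mean speed in mm/s.
- bot.move_joints(angles): joint-space move.
- bot.move_gripper(opening, force=None): finger opening in mm; force is the grip in N (None keeps the last); returns when the fingers have stopped.
- bot.pause(seconds).
- bot.solve_ik(position, orientation): joint angles nearest the present ones, or None.
- bot.read_state(): the state.
- bot.camera(name): name is "scene" or "side" or "wrist"; returns the picture (400x640x3 uint8, red, green, blue); there is no depth.
- bot.get_calibration(name): a dict with "fx", "fy", "cx", "cy" (pixels), "distortion" ([k1, k2, p1, p2, k3] as OpenCV has them; the pictures are not rectified), "view" (4x4, takes a point from world to camera coordinates); the wrist camera has in their place "T_tool_cam" (4x4, takes a point from camera to tool coordinates, whose origin is the TCP and whose axes are the flange's). Camera axes: x right, y up, looking along -z (the intrinsics and any distortion apply to the point x, -y, -z); pixel columns grow to the right and rows downward; lengths in mm; the calibration is good to about 2 mm. A picture is of the moment at which its call begins: read the wrist's pose just before it. get_calibration takes no time and is no camera call.
A pose or a line that the arm cannot do raises bot.Unreachable and nothing moves.
- bot.close_job(): hands the job in, once; it reports no verdict.
The state is a dict: "t": time; "joint_pos": joint angles; "qvel": joint speeds; "tau": joint torques, N m; "tcp_pos": TCP position; "eef_rot": TCP orientation; "contact_force": force on the tool from outside, world axes, zero at the start; "moment": the same for the moment, N m; "width": finger opening in mm.
Only numpy, scipy, OpenCV 4.12 (cv2) and the standard library are available. Lean on these libraries where they do the work, as an engineer would, in place of code of your own. Each camera call takes 0.05 s, during which the arm holds its last target. There are 200 camera calls.

### The job

Turn the white swivel stage from its locked home position to the reading station and lock it there: pull the red plunger grip out, twist it and let go so that it stays parked by itself, swing the stage round (its black post is the handle), then twist the grip back so that the spring drives the pin fully home in the hole of the brass index shoe (where exactly the hole lies must be found by feel or by eye). Keep the beaker upright on its mat, and leave the three buffer bottles alone.

Things in the scene. Friction and masses are not known exactly. Their poses are not given: they have to be found in the camera images.
- swivel_axis (a point): point on the vertical swivel axis, level with the white table top (70 mm above the work surface). The stage is a 220 mm wide round table on an aluminium base fixed to the work surface. This frame belongs to the base: z up, the plunger stands on its -x side. A white reader head, 138 mm high, stands on the base 131 mm from the axis, 50 deg counter-clockwise from +x.
- knob_grip (a point): centre of the plunger's red wing grip (66 mm long, 18 thick, 32 high along the plunger's axis); moves with it. z points outwards along the plunger's axis, up and away from the swivel axis, 33 deg from vertical; x along the wing's length, y across its thickness. On the -z side: a red flange 26 mm wide, 20 to 25 mm from this point, and the 41 mm wide steel collar, 28 mm from it when locked.
- plunger (a joint): how far the plunger is pulled out along z of knob_grip, m: 0 fully home (locked), about 0.010 with the pin's tip resting on the white bevelled rim, 0.011 on the brass shoe, 0.0138 parked, at most 0.019. A spring pulls it home with 8 N when home and 11 N when out. The pin is 9 mm thick with a round tip, the holes 12 mm wide.
- twist (a joint): angle of the red wing grip about z of knob_grip, rad: 0 locked, positive right-handed about z, range 0 to 1.36. Cross lugs sit in deep slots of the collar, so it twists only when pulled out 0.015 m or more. At 1.2 (0.95 to 1.45) and let go, the lugs rest in notches 1.2 mm deep and hold the pin out. At 0 and let go, the spring draws it in: the pin rides on the rim until a hole is under it.
- table (a joint): turn of the white table, rad: 0 at home, positive counter-clockwise from above, range -0.05 to 1.38. It turns stiffly (0.25 Nm) and stays where it is left. The hole of the brass shoe meets the pin at a turn of 1.05 give or take 0.12 (the shoe is clamped anywhere in that range along the rim, and does not slip). There is no other hole between home and it; the rim is smooth.
- handle_grip (a point): point on the axis of the black upright post by which the table is turned, 45 mm above the table top; the post is 18 mm thick, its top 21 mm above this point; it stands 72 mm from the swivel axis and turns with the table. z is up.
- mat_centre (a point): centre of the top of the round black rubber mat (80 mm wide, 2 mm thick) on the table, 44 mm from the swivel axis; it turns with the table.
- beaker_centre (a point): centre of the clear beaker (72 mm wide, 85 mm high, loose) that stands on the mat, half-way up; z along its axis.
- buffer_0_centre (a point): bystander: buffer bottle with red cap, 50 mm wide, 100 mm high, half-way up
- buffer_1_centre (a point): bystander: buffer bottle with yellow cap, 50 mm wide, 100 mm high, half-way up
- buffer_2_centre (a point): bystander: buffer bottle with blue cap, 50 mm wide, 100 mm high, half-way up
There are look-alikes about, which are no part of the job. What is shaped like the part that bears beaker_centre but pink is not meant.

How it is judged (in metres and radians):
On the way, in this order (a step that is already met when the one before it is completed fails the run):
1. the plunger is parked: pulled out, twisted, and staying out with nothing touching the grip, the table still at home (value of joint plunger above 0.0122 m and value of joint twist above 0.5 rad and contact force between the fingers and twist below 0.1 N and value of joint table below 0.1 rad), for 0.2 s.
2. the table is swung at least 0.6 rad from home with the plunger parked (value of joint plunger above 0.0122 m and value of joint table above 0.6 rad), for 0.1 s.
At the end, for the whole second after the job is handed in: The plunger is home to within 3 mm with its grip twisted back (under 0.3 rad), the table is locked and at rest at the reading station (turn between 0.85 and 1.25 rad), the beaker stands upright on its mat, within 20 mm of the mat's centre, and the buffer bottles are where they were (value of joint plunger below 0.003 m and value of joint twist below 0.3 rad and value of joint table between 0.85 and 1.25 rad and velocity of joint table between -0.05 and 0.05 rad/s and horizontal distance between beaker_centre and mat_centre below 0.02 m and angle between beaker_centre's own z axis and vertical below 0.1 rad and height (world z) of beaker_centre above 0.105 m); the robot touches nothing.
It fails at once if the beaker is tipped by more than 0.35 rad (angle between beaker_centre's own z axis and vertical above 0.35 rad).
It fails at once if a buffer bottle is moved by more than 30 mm (distance of any of buffer_0_centre, buffer_1_centre, buffer_2_centre from where it was at the start of the episode above 0.03 m).
It also fails if it takes over 69 s, if anything falls off the work surface, if the arm or the gripper's body presses on something with over 40 N, if the wrist force passes 120 N, or if a joint passes its speed limit or range.

## Working session

There is one attempt and no reset: what is moved stays moved. The work goes in short steps, each a Python script; the robot and the scene stay as the last script left them, time stands still between calls to the robot, and variables do not carry over. Pictures are saved under pics/ and viewed, about 8 in all and at most 12, crops included, and the job is handed in when it is done.

```bash
mkdir -p pics; ls
python3 - <<'E'
from plant import bot
import cv2,numpy as np
for n in("scene","side","wrist"):
    im=bot.camera(n); cv2.imwrite(f"pics/{n}0.png",im[...,::-1]); c=bot.get_calibration(n); print(n,{k:np.round(v,3).tolist() for k,v in c.items()})
a=[cv2.imread(f"pics/{n}0.png") for n in("scene","side")]
print(bot.read_state())
E
```

```text
pics
scene {'fx': 438.383, 'fy': 438.383, 'cx': 317.71, 'cy': 195.985, 'distortion': [0.039, 0.0, 0.0, 0.0, 0.0], 'view': [[0.447, -0.894, -0.022, -193.26], [0.521, 0.241, 0.819, -355.385], [-0.727, -0.378, 0.574, -951.006], [0.0, 0.0, 0.0, 1.0]]}
side {'fx': 508.246, 'fy': 508.246, 'cx': 322.091, 'cy': 197.64, 'distortion': [-0.056, 0.0, 0.0, 0.0, 0.0], 'view': [[0.97, -0.245, -0.005, -500.448], [0.162, 0.624, 0.764, -168.535], [-0.184, -0.742, 0.645, -1248.441], [0.0, 0.0, 0.0, 1.0]]}
wrist {'fx': 298.544, 'fy': 298.544, 'cx': 322.514, 'cy': 195.464, 'distortion': [-0.038, 0.0, 0.0, 0.0, 0.0], 'T_tool_cam': [[0.0, 0.961, 0.276, 73.875], [1.0, -0.0, 0.001, -0.532], [0.001, 0.276, -0.961, -184.548], [0.0, 0.0, 0.0, 1.0]]}
{'t': 0.15, 'joint_pos': array([ 2.88112573e-01,  3.59196613e-01,  1.12824565e-02, -2.57566052e-04,
       -1.22407034e+00, -2.88129031e-01]), 'qvel': array([-0.00118699, -0.00352571,  0.00349987,  0.00149927,  0.00130617,
       -0.00078576]), 'tau': array([ 1.39394037e-04, -5.83274567e+01,  2.93289685e+01,  7.00122759e+00,
        8.75052094e-03, -9.76538854e-05]), 'tcp_pos': array([ 6.74611605e+02, -1.61641300e-02,  1.98259757e+02]), 'eef_rot': array([-7.07069836e-01,  7.07143465e-01,  3.89824951e-04, -4.64364770e-04]), 'contact_force': array([-0.14876121, -0.26416176, -0.87371579]), 'moment': array([-0.00213684,  0.01485725,  0.00134155]), 'width': 87.39449964044759}
```

View pics/scene0.png

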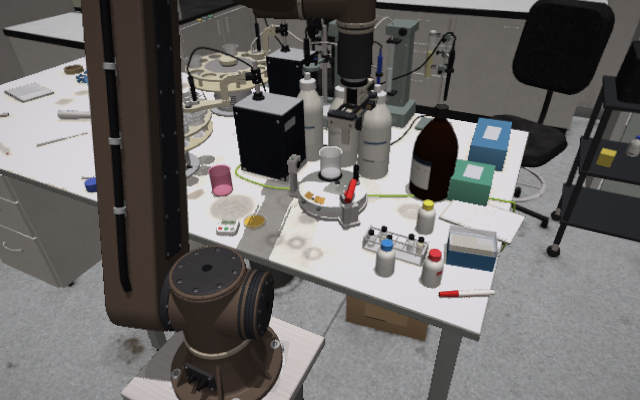

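View pics/side0.png

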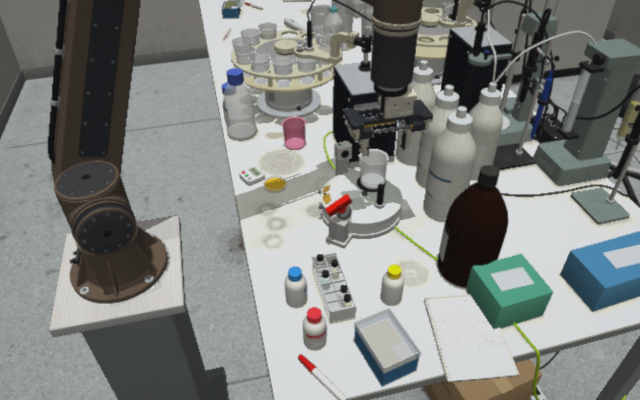

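Run:
```python
import cv2,numpy as np
s=cv2.imread("pics/scene0.png")[140:240,280:380]; d=cv2.imread("pics/side0.png")[140:250,310:410]
w=cv2.imread("pics/wrist0.png")
o=np.zeros((600,800,3),np.uint8)
o[:400,:400]=cv2.resize(s,(400,400),interpolation=cv2.INTER_CUBIC)
o[:440,400:]=cv2.resize(d,(400,440),interpolation=cv2.INTER_CUBIC)
o[400:600,:320]=cv2.resize(w,(320,200))
cv2.imwrite("pics/c1.png",o)
```

```text
(no output)
```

View pics/c1.png

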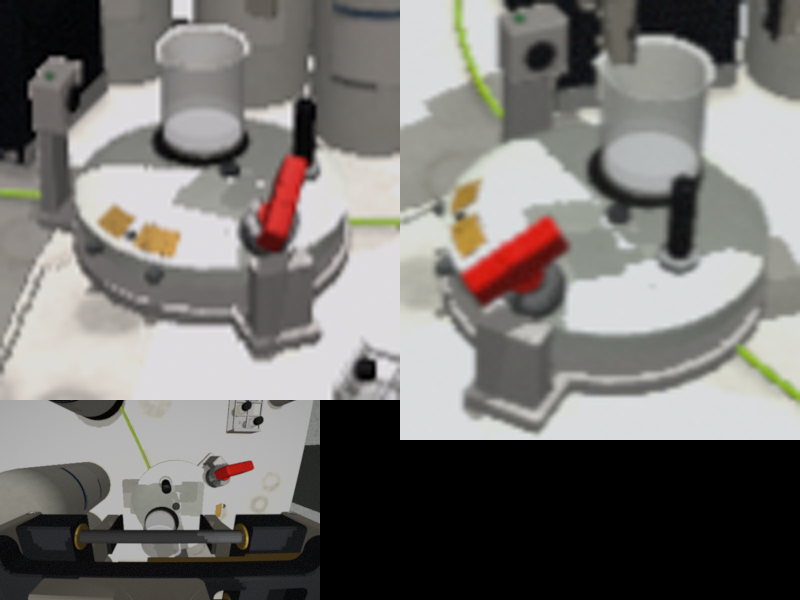

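View pics/wrist0.png

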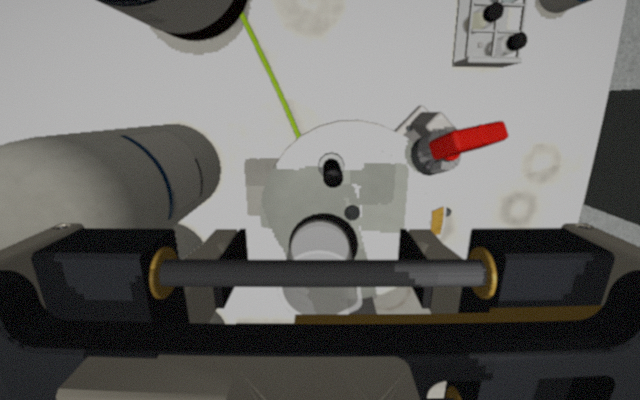

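```bash
cat > h.py <<'E'
from plant import bot
import numpy as np, cv2
from scipy.spatial.transform import Rotation as R
def view(n,st=None):
    c=bot.get_calibration(n)
    if n!="wrist": return np.array(c["view"]),c
    st=st or bot.read_state(); T=np.eye(4); T[:3,:3]=R.from_quat(st["eef_rot"]).as_matrix(); T[:3,3]=st["tcp_pos"]
    return np.linalg.inv(T@np.array(c["T_tool_cam"])),c
def Kd(c): return np.array([[c["fx"],0,c["cx"]],[0,c["fy"],c["cy"]],[0,0,1.]]),np.array(c["distortion"])
F=np.diag([1,-1,-1,1.])
def proj(n,P,st=None):
    V,c=view(n,st); V=F@V; K,d=Kd(c)
    return cv2.projectPoints(np.atleast_2d(P).astype(float),cv2.Rodrigues(V[:3,:3])[0],V[:3,3],K,d)[0][:,0]
def ray(n,uv,st=None):
    V,c=view(n,st); V=F@V; K,d=Kd(c)
    p=cv2.undistortPoints(np.array([[uv]],float),K,d)[0,0]
    r=V[:3,:3].T@np.array([p[0],p[1],1]); return -V[:3,:3].T@V[:3,3], r/np.linalg.norm(r)
def tri(obs,st=None):
    A=np.zeros((3,3));b=np.zeros(3);L=[]
    for n,uv in obs.items():
        o,r=ray(n,uv,st);M=np.eye(3)-np.outer(r,r);A+=M;b+=M@o;L.append((o,M))
    x=np.linalg.solve(A,b); return x,[round(float(np.linalg.norm(M@(x-o))),1) for o,M in L]
def onz(n,uv,z,st=None):
    o,r=ray(n,uv,st); return o+r*(z-o[2])/r[2]
E
python3 - <<'E'
from h import *
O={"post_top":dict(scene=(356,165.5),side=(381,185.5)),"post_base":dict(scene=(356.2,182.5),side=(380,205)),
"bk_top":dict(scene=(330.7,151.5),side=(374.5,156.3)),"mat":dict(scene=(331,173.7),side=(371.2,183.7)),
"table":dict(scene=(332.9,188.5),side=(361,198.7)),
"grip":dict(scene=(351,190.8),side=(338.8,205.2),wrist=(469,141)),"gA":dict(scene=(353.5,181.5),side=(348.5,199)),"gB":dict(scene=(348.5,200),side=(329.5,212)),
"reader":dict(scene=(294.2,156),side=(343,145)),
"red":dict(scene=(435,254),side=(314,314)),"blue":dict(scene=(387,243),side=(294,272)),"yel":dict(scene=(428,205),side=(395,270))}
for k,o in O.items():
    x,r=tri(o); print(k,x.round(1),r)
for n,uv,z in(("scene",(312.8,198.7),70),("side",(325,193.5),70),("side",(321,197),70),("scene",(356,165.5),136),("side",(381,185.5),136),("scene",(330.7,151.5),157),("side",(374.5,156.3),157)): print(n,uv,onz(n,uv,z).round(1))
E
```

```text
post_top [664.1 -18.3 132.8] [1.4, 1.4]
post_base [665.2 -20.5  70. ] [1.3, 1.3]
bk_top [676.6  73.8 155.3] [2.4, 2.4]
mat [671.4  69.2  73. ] [1.3, 1.3]
table [636.5  46.7  44.1] [0.2, 0.2]
grip [546.7 -49.9 120.2] [2.6, 1.2, 1.6]
gA [570.1 -50.  136.7] [0.2, 0.2]
gB [521.  -55.  106.9] [2.1, 2.1]
reader [620.3 173.1 140.3] [2.0, 2.0]
red [ 416.3 -330.    94.2] [1.2, 1.2]
blue [ 400.  -213.1   98.3] [0.6, 0.6]
yel [ 615.4 -259.2   90.6] [3.1, 3.1]
scene (312.8, 198.7) [527.2  62.5  70. ]
side (325, 193.5) [540.1  61.9  70. ]
side (321, 197) [526.3  50.6  70. ]
scene (356, 165.5) [657.  -21.7 136. ]
side (381, 185.5) [663.5 -19.9 136. ]
scene (330.7, 151.5) [670.1  69.9 157. ]
side (374.5, 156.3) [677.3  75.4 157. ]
```

```bash
cat >> h.py <<'E'
def frame(yaw,wing):
    """plunger frame (cols x,y,z) ; wing = angle of wing from tangent toward upslope"""
    d=np.array([np.cos(yaw+np.pi),np.sin(yaw+np.pi),0]); s=np.radians(33)
    z=d*np.sin(s)+np.array([0,0,np.cos(s)]); t=np.cross([0,0,1.],d)*-1; t/=np.linalg.norm(t)
    u=np.cross(z,t)
    x=np.cos(wing)*t+np.sin(wing)*u; return np.stack([x,np.cross(z,x),z],1)
def toolrot(B,tw=0,flip=0):
    """tool: z=-z_knob, y across wing"""
    M=B@R.from_euler('z',tw).as_matrix(); sg=-1 if flip else 1
    return R.from_matrix(np.stack([sg*M[:,0],-sg*M[:,1],-M[:,2]],1)).as_quat()
E
python3 - <<'E'
from h import *
from scipy.optimize import least_squares
f=lambda p:[np.hypot(664-p[0],-19-p[1])-72,np.hypot(673-p[0],71-p[1])-44,np.hypot(620.3-p[0],173.1-p[1])-131]
a=least_squares(f,[631,44]).x; print("axis",a,f(a))
G=np.array([546.7,-49.9,120.2]); w=np.array([49,5,30.]); 
print("yaw knob",np.arctan2(*(a-G[:2])[::-1]),"yaw reader",np.arctan2(173.1-a[1],620.3-a[0])-np.radians(50))
B=frame(0.80,0); print(B.round(2)); wa=np.arctan2(w@B[:,1],w@B[:,0]); print("wing",wa, np.linalg.norm(w@B[:,2]))
B=frame(.8,wa)
for flip in(0,1):
  for tw in(0,.6,1.3):
    for off in(-15,0,80,150):
      q=bot.solve_ik(G+B[:,2]*off,toolrot(B,tw,flip)); print(flip,tw,off,None if q is None else q.round(2))
for n,o in dict(b1=dict(scene=(380,95),side=(461,113)),b2=dict(scene=(308,77),side=(422,65)),b3=dict(scene=(308,77),side=(445,90))).items(): print(n,tri(o))
E
```

```text
axis [636.48313354  45.34970008] [np.float64(-2.013845372054192), np.float64(0.6253226526819162), np.float64(-2.2287573190459398)]
yaw knob 0.8149333371835733 yaw reader 0.8241383913258636
[[-0.72 -0.58 -0.38]
 [ 0.7  -0.6  -0.39]
 [-0.   -0.54  0.84]]
wing -2.1541867030586084 4.6133865693149545
0 0 -15 [-0.13  0.15 -0.4  -0.68 -0.77  2.35]
0 0 0 [-0.14  0.13 -0.4  -0.66 -0.8   2.34]
0 0 80 [-0.21  0.02 -0.36 -0.6  -0.95  2.3 ]
0 0 150 [-0.29 -0.04 -0.29 -0.57 -1.1   2.28]
0 0.6 -15 [-0.13  0.15 -0.4  -0.68 -0.77  2.95]
0 0.6 0 [-0.14  0.13 -0.4  -0.66 -0.8   2.94]
0 0.6 80 [-0.21  0.02 -0.36 -0.6  -0.95  2.9 ]
0 0.6 150 [-0.29 -0.04 -0.29 -0.57 -1.1   2.88]
0 1.3 -15 [-0.13  0.15 -0.4  -0.68 -0.77 -2.63]
0 1.3 0 [-0.14  0.13 -0.4  -0.66 -0.8  -2.64]
0 1.3 80 [-0.21  0.02 -0.36 -0.6  -0.95 -2.69]
0 1.3 150 [-0.29 -0.04 -0.29 -0.57 -1.1  -2.7 ]
1 0 -15 [-0.13  0.15 -0.4  -0.68 -0.77 -0.79]
1 0 0 [-0.14  0.13 -0.4  -0.66 -0.8  -0.8 ]
1 0 80 [-0.21  0.02 -0.36 -0.6  -0.95 -0.85]
1 0 150 [-0.29 -0.04 -0.29 -0.57 -1.1  -0.86]
1 0.6 -15 [-0.13  0.15 -0.4  -0.68 -0.77 -0.19]
1 0.6 0 [-0.14  0.13 -0.4  -0.66 -0.8  -0.2 ]
1 0.6 80 [-0.21  0.02 -0.36 -0.6  -0.95 -0.25]
1 0.6 150 [-0.29 -0.04 -0.29 -0.57 -1.1  -0.26]
1 1.3 -15 [-0.13  0.15 -0.4  -0.68 -0.77  0.51]
1 1.3 0 [-0.14  0.13 -0.4  -0.66 -0.8   0.5 ]
1 1.3 80 [-0.21  0.02 -0.36 -0.6  -0.95  0.45]
1 1.3 150 [-0.29 -0.04 -0.29 -0.57 -1.1   0.44]
b1 (array([853.2669217 , -13.63873067, 299.42069285]), [11.4, 11.4])
b2 (array([863.11051255, 246.25942761, 309.63081385]), [3.3, 3.3])
b3 (array([964.26027112, 287.62860445, 236.55382133]), [30.5, 30.5])
```

Run:
```python
from h import *
G=np.array([546.7,-49.9,120.2]); B=frame(.815,-2.154)
bot.move_ptp(G+B[:,2]*150,toolrot(B,0,1))
bot.line_to(G+B[:,2]*90,150)
st=bot.read_state(); im=bot.camera("wrist"); np.save("st1.npy",st,allow_pickle=True)
im=im[...,::-1].copy(); cv2.imwrite("pics/w1.png",im)
for k,o in dict(c=[0,0,0],top=[0,0,16],a=[33,0,16],b=[-33,0,16],fl=[0,0,-28]).items(): print(k,proj("wrist",G+B@np.array(o),st).round(1))
print(st["t"],st["tcp_pos"],st["contact_force"])
```

```text
c [[322.2 190.9]]
top [[322.2 195.6]]
a [[322.1 229.7]]
b [[322.3 159. ]]
fl [[322.2 183.9]]
1.6583 [513.4365298  -85.10080933 195.35076274] [-0.03906989 -0.13831842 -0.20322741]
```

View pics/w1.png

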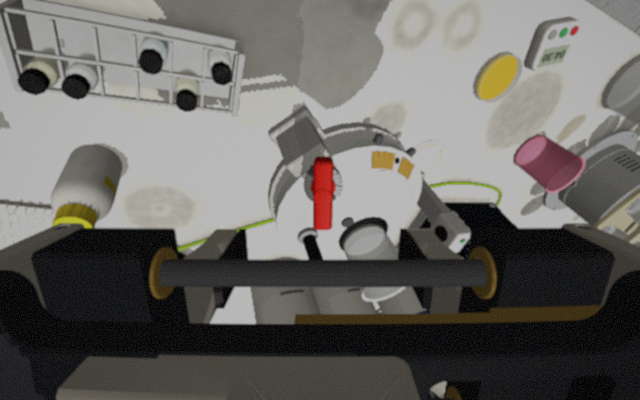

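Run:
```python
from h import *
st1=np.load("st1.npy",allow_pickle=True).item()
a=np.array([636.5,45.3])
for uv in((383,160),(397,161),(405,167)):
  for z in(62,70):
    p=onz("wrist",uv,z,st1); d=p[:2]-a; print(uv,z,p.round(1),np.hypot(*d).round(1),"turn to pin",np.round((np.arctan2(d[1],d[0])-(.815+np.pi))%(2*np.pi)-2*np.pi,3))
G=np.array([546.7,-49.9,120.2]); B=frame(.815,-2.154); z=B[:,2]
def rep(m): s=bot.read_state(); print(m,round(s["t"],2),((s["tcp_pos"]-G)@B).round(2),"F",(s["contact_force"]@B).round(1),"M",(s["moment"]@B).round(2),"w",round(s["width"],1))
bot.move_gripper(50)
bot.line_to(G-z*14,100); rep("in")
bot.move_gripper(10,50); rep("grip")
bot.line_to(G+z*3,40); rep("pull")
```

```text
(383, 160) 62 [544.   50.1  62. ] 92.6 turn to pin -0.867
(383, 160) 70 [538.8  43.2  70. ] 97.7 turn to pin -0.794
(397, 161) 62 [543.7  71.3  62. ] 96.4 turn to pin -1.088
(397, 161) 70 [538.5  63.7  70. ] 99.7 turn to pin -1.001
(405, 167) 62 [551.8  88.6  62. ] 95.2 turn to pin -1.288
(405, 167) 70 [546.3  80.5  70. ] 96.8 turn to pin -1.188
in 3.73 [  0.44  -0.14 -13.49] F [ 0.2 -0.   0.3] M [-0.97  1.43  0.03] w 50.0
grip 4.38 [  0.03   0.04 -13.89] F [-0.1  0.9  2.2] M [-0.7   1.41  0.01] w 16.7
pull 4.95 [-0.31  0.37  2.01] F [  1.7  -1.6 -11.9] M [-1.53  0.77  0.06] w 16.9
```

Run:
```python
from h import *
G=np.array([546.7,-49.9,120.2]); B=frame(.815,-2.154); z=B[:,2]
def rep(m): s=bot.read_state(); print(m,round(s["t"],2),((s["tcp_pos"]-G)@B).round(2),"F",(s["contact_force"]@B).round(1),"M",(s["moment"]@B).round(2),"w",round(s["width"],1))
P=G+z*4.3; bot.line_to(P,30); rep("pull")
for tw in (.15,.3,.6,.9,1.2):
    bot.line_to(P,40,toolrot(B,tw,1)); rep(tw)
bot.line_to(G+z*1,30); rep("lower")
```

```text
pull 5.2 [-0.34  0.37  3.18] F [  1.8  -1.  -12.9] M [-1.51  0.73  0.06] w 16.5
0.15 5.5 [-0.32  0.29  3.14] F [  2.3  -0.7 -12.9] M [-1.58  0.73  0.07] w 16.4
0.3 5.8 [-0.28  0.19  3.15] F [  2.4  -1.3 -12.6] M [-1.77  0.75  0.1 ] w 16.8
0.6 6.25 [-0.1   0.02  3.18] F [  2.1  -2.2 -13.3] M [-1.86  0.59  0.04] w 17.1
0.9 6.7 [ 0.1  -0.08  3.24] F [  2.2  -2.1 -12.8] M [-2.05  0.57  0.  ] w 16.7
1.2 7.15 [ 0.3  -0.17  3.27] F [  2.7  -2.4 -13.6] M [-2.1   0.38  0.03] w 16.6
lower 7.41 [ 0.35 -0.22  0.09] F [  2.8  -2.5 -11.7] M [-1.97  0.5   0.02] w 16.5
```

Run:
```python
from h import *
G=np.array([546.7,-49.9,120.2]); B=frame(.815,-2.154); z=B[:,2]
bot.move_gripper(60); bot.line_to(G+z*90,150); bot.pause(.1)
st=bot.read_state(); im=bot.camera("wrist"); np.save("st2.npy",st,allow_pickle=True); sd=bot.camera("side"); sc=bot.camera("scene")
o=np.zeros((600,800,3),np.uint8); o[:320,:480]=cv2.resize(im[100:260,220:460],(480,320),interpolation=2); o[320:600,:320]=cv2.resize(sd[150:220,320:400],(320,280),interpolation=2)
o[320:600,400:720]=cv2.resize(sc[150:220,320:400],(320,280),interpolation=2)
cv2.imwrite("pics/w2.png",o[...,::-1])
B2=B@R.from_euler('z',1.2).as_matrix()
for h in(0,13.9):
  for k in(33,-33): print(h,k,proj("wrist",G+B2@np.array([k,0,16+h]),st).round(1))
print(st["t"],st["contact_force"])
```

```text
0 33 [[321.8 230.2]]
0 -33 [[321.8 159.5]]
13.9 33 [[321.8 236.3]]
13.9 -33 [[321.7 162.2]]
9.1417 [-0.46729507  0.54682383 -1.24445154]
```

View pics/w2.png

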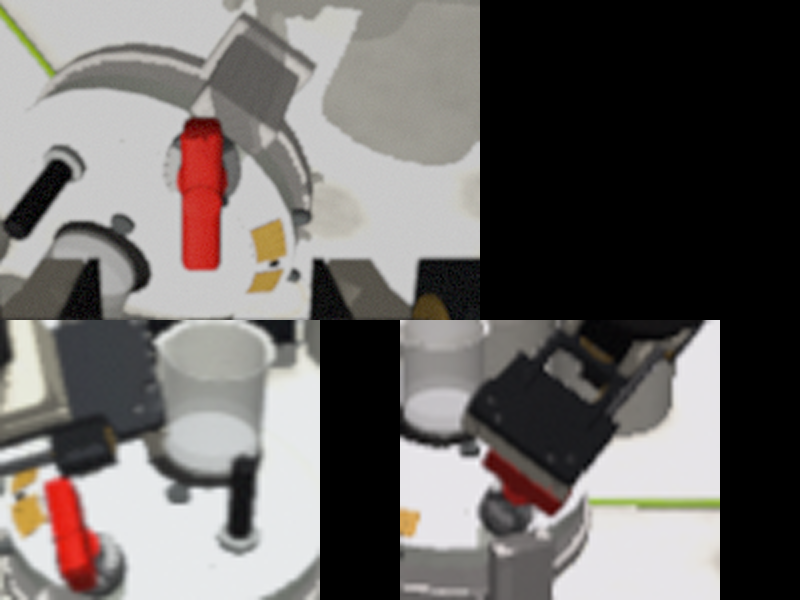

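Run:
```python
from h import *
s1=np.load("st1.npy",allow_pickle=True).item(); s2=np.load("st2.npy",allow_pickle=True).item()
def tri2(L):
    A=np.zeros((3,3));b=np.zeros(3)
    for n,uv,s in L:
        o,r=ray(n,uv,s);M=np.eye(3)-np.outer(r,r);A+=M;b+=M@o
    return np.linalg.solve(A,b)
a=np.array([636.5,45.3])
h=tri2([("wrist",(397,161),s1),("wrist",(357,231.5),s2),("scene",(312.8,198.7),None)]);d=h[:2]-a
print("hole",h.round(1),np.hypot(*d),np.arctan2(d[1],d[0])%(2*np.pi)-.815-np.pi)
print("post top",onz("wrist",(229.,213),136,s2),"base",onz("wrist",(253,181),72,s2),"w1 base",onz("wrist",(307,235),72,s1))
print("tri",tri2([("wrist",(229.,213),s2),("scene",(356,165.5),None),("side",(381,185.5),None)]))
q=R.from_euler('x',np.pi).as_quat()
for p in([664,-19,106],[664,-19,200],[708,45,106],[700,60,106]):
    for qq in(q,[-.7071,.7071,0,0],[0.7071,0.7071,0,0]): r=bot.solve_ik(np.array(p,float),np.array(qq,float)); print(p,qq,None if r is None else r.round(2), R.from_quat(qq).as_matrix()[:,1].round(1))
```

```text
hole [543.9  72.2  58.9] 96.37873583151341 -1.0977371122848054
post top [658.40299832 -24.24660657 136.        ] base [665.21394303 -18.07133208  72.        ] w1 base [666.10750442 -18.52846965  72.        ]
tri [664.27523723 -18.38165016 132.13351173]
[664, -19, 106] [1.000000e+00 0.000000e+00 0.000000e+00 6.123234e-17] [ 0.26  0.41 -0.13  0.   -1.03  1.31] [ 0. -1.  0.]
[664, -19, 106] [-0.7071, 0.7071, 0, 0] [ 0.26  0.41 -0.13  0.   -1.03 -0.26] [-1.  0.  0.]
[664, -19, 106] [0.7071, 0.7071, 0, 0] [ 0.26  0.41 -0.13  0.   -1.03  2.88] [1. 0. 0.]
[664, -19, 200] [1.000000e+00 0.000000e+00 0.000000e+00 6.123234e-17] [ 0.26  0.34 -0.01  0.   -1.22  1.31] [ 0. -1.  0.]
[664, -19, 200] [-0.7071, 0.7071, 0, 0] [ 0.26  0.34 -0.01  0.   -1.22 -0.26] [-1.  0.  0.]
[664, -19, 200] [0.7071, 0.7071, 0, 0] [ 0.26  0.34 -0.01  0.   -1.22  2.88] [1. 0. 0.]
[708, 45, 106] [1.000000e+00 0.000000e+00 0.000000e+00 6.123234e-17] [ 0.34  0.48 -0.02  0.   -1.07  1.23] [ 0. -1.  0.]
[708, 45, 106] [-0.7071, 0.7071, 0, 0] [ 0.34  0.48 -0.02  0.   -1.07 -0.34] [-1.  0.  0.]
[708, 45, 106] [0.7071, 0.7071, 0, 0] [ 0.34  0.48 -0.02  0.   -1.07  2.8 ] [1. 0. 0.]
[700, 60, 106] [1.000000e+00 0.000000e+00 0.000000e+00 6.123234e-17] [ 0.36  0.47 -0.04  0.   -1.07  1.21] [ 0. -1.  0.]
[700, 60, 106] [-0.7071, 0.7071, 0, 0] [ 0.36  0.47 -0.04  0.   -1.07 -0.36] [-1.  0.  0.]
[700, 60, 106] [0.7071, 0.7071, 0, 0] [ 0.36  0.47 -0.04  0.   -1.07  2.78] [1. 0. 0.]
```

```bash
cat >> h.py <<'E'
A=np.array([636.,46.5]); P0=np.array([665.2,-18.5]); QD=[1.,0,0,0]
def post(th):
    d=P0-A; c,s=np.cos(th),np.sin(th); return A+np.array([c*d[0]-s*d[1],s*d[0]+c*d[1]])
G=np.array([546.7,-49.9,120.2]); B=frame(.815,-2.154)
def rp(m): s=bot.read_state(); print(m,round(s["t"],2),s["tcp_pos"].round(1),"F",s["contact_force"].round(1),"M",s["moment"].round(2),"w",round(s["width"],1)); return s
E
python3 - <<'E'
from h import *
bot.line_to(G+B[:,2]*140,200)
bot.move_ptp([*P0,225],QD); bot.move_gripper(38)
bot.line_to([*P0,106],120); rp("down")
bot.move_gripper(10,15); rp("grip")
for th in np.arange(.1,.9,.1):
    bot.line_to([*post(th),106],50)
    s=rp(round(th,2))
bot.line_to([*post(.87),106],50); rp(.87)
im=bot.camera("scene"); sd=bot.camera("side")
o=np.hstack([cv2.resize(im[120:240,270:390],(400,400),interpolation=2),cv2.resize(sd[120:240,300:420],(400,400),interpolation=2)])
cv2.imwrite("pics/s3.png",o[...,::-1])
E
```

```text
down 12.37 [665.8 -18.4 106.9] F [ 0.1 -0.2  0.5] M [-0.14  0.02 -0.01] w 38.1
grip 12.88 [665.4 -18.4 106.4] F [-0.   0.5  2.3] M [ 0.16  0.23 -0.  ] w 16.0
0.1 13.18 [671.5 -15.7 106.3] F [-1.9 -2.1  4.2] M [-0.95  0.85  0.11] w 15.9
0.2 13.47 [678.1 -12.3 106.3] F [ 0.5 -5.4  2.7] M [-2.19 -0.22  0.14] w 15.8
0.3 13.76 [684.3  -8.4 106.4] F [ 1.9 -7.7  1.2] M [-3.12 -0.98  0.14] w 15.8
0.4 14.05 [690.   -3.9 106.4] F [ 4.9 -9.6 -0.9] M [-3.92 -2.02  0.14] w 15.9
0.5 14.34 [695.6   1.2 106.6] F [  8.6 -12.7  -2.1] M [-4.67 -3.28  0.21] w 15.6
0.6 14.63 [700.4   7.1 106.7] F [ 10.5 -12.6  -3.6] M [-4.76 -4.13  0.15] w 15.5
0.7 14.93 [704.2  13.8 106.9] F [ 11.4 -11.   -3.1] M [-4.21 -4.38  0.11] w 15.5
0.8 15.22 [706.9  21.1 107. ] F [10.4 -8.1 -2. ] M [-3.18 -3.86  0.12] w 15.3
0.87 15.47 [708.1  26.2 107. ] F [ 8.8 -6.5 -1.2] M [-2.59 -3.45  0.07] w 15.2
```

View pics/s3.png

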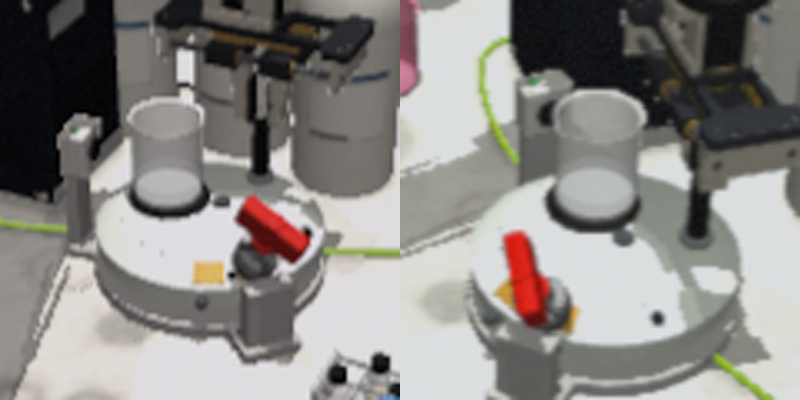

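Run:
```python
from h import *
bot.move_gripper(38); s=rp("open"); p=s["tcp_pos"]
bot.line_to([p[0],p[1],215],150)
z=B[:,2]; q=lambda t:toolrot(B,t,1)
bot.move_ptp(G+z*130,q(1.2)); bot.move_gripper(50)
def rk(m): s=bot.read_state(); print(m,round(s["t"],2),((s["tcp_pos"]-G)@B).round(2),"F",(s["contact_force"]@B).round(1),"M",(s["moment"]@B).round(2),"w",round(s["width"],1))
bot.line_to(G+z*0.5,120); rk("in")
bot.move_gripper(10,50); rk("grip")
bot.line_to(G+z*4.6,30); rk("pull")
for t in(.9,.6,.3,0): bot.line_to(G+z*4.6,40,q(t)); rk(t)
bot.line_to(G-z*2.5,30); rk("lower")
bot.move_gripper(50); rk("open"); bot.line_to(G+z*90,150)
st=bot.read_state(); im=bot.camera("wrist"); np.save("st4.npy",st,allow_pickle=True)
cv2.imwrite("pics/w4.png",cv2.resize(im[100:260,220:460],(720,480),interpolation=2)[...,::-1])
```

```text
open 16.2 [704.4  27.1 105.9] F [ 0.7 -0.  -0.2] M [-0.09  0.06  0.01] w 37.8
in 19.83 [ 0.5  -0.15  1.1 ] F [-0.4 -0.  -0.8] M [-1.1   1.46  0.  ] w 50.2
grip 20.5 [ 0.67 -0.34  0.75] F [ 2.  -0.2  1.1] M [-1.33  0.84  0.02] w 16.1
pull 20.78 [0.13 0.32 3.73] F [  3.5  -1.7 -11.6] M [-1.75  0.08 -0.06] w 16.2
0.9 21.23 [0.04 0.34 3.49] F [  3.7  -1.3 -11.8] M [-1.84  0.16 -0.03] w 15.7
0.6 21.68 [-0.04  0.41  3.46] F [  3.1  -2.4 -12. ] M [-1.74  0.22 -0.01] w 16.2
0.3 22.13 [-0.09  0.5   3.43] F [  3.7  -1.8 -11.6] M [-1.65  0.2   0.02] w 16.1
0 22.58 [-0.17  0.58  3.41] F [  3.6  -1.1 -13. ] M [-1.54  0.15  0.01] w 16.0
lower 22.97 [ 0.26  0.16 -2.41] F [2.3 0.5 1.5] M [-0.8   0.74  0.01] w 16.1
open 23.74 [-0.   -0.02 -2.49] F [-0.  -0.1 -0.6] M [-1.07  1.45  0.07] w 50.0
```

View pics/w4.png

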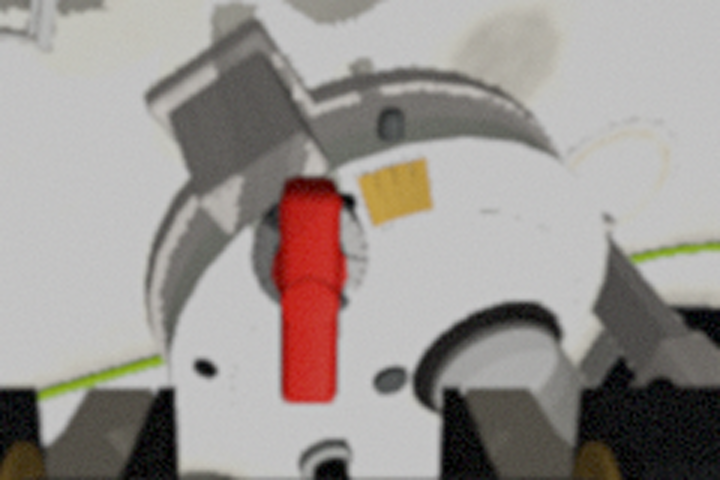

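```bash
sed -i 's/^A=np.array.*; P0/A=np.array([639.,48.5]); P0/' h.py
python3 - <<'E'
from h import *
bot.line_to(G+B[:,2]*140,200)
p=post(.885); print(p)
bot.move_ptp([*p,225],QD); bot.move_gripper(38)
bot.line_to([*p,106],120)
s=rp("down"); bot.move_gripper(10,30); rp("grip")
for th in np.arange(.9,1.22,.02):
    p=post(th); bot.line_to([*p,106],20)
    s=bot.read_state(); d=(p-A)/np.linalg.norm(p-A); t=np.array([-d[1],d[0]]); e=s["tcp_pos"][:2]
    f=s["contact_force"][:2]; print(round(th,2),round(s["t"],2),"Ft",round(f@t,1),"Fr",round(f@d,1),"lag",round((p-e)@t,2),"rad",round((e-p)@d,2))
    if f@t<-20: break
E
```

```text
[707.44448908  26.34617606]
down 28.42 [708.1  26.4 107. ] F [ 0.  -0.4  0.2] M [-0.09  0.06 -0.04] w 37.9
grip 28.97 [707.6  26.1 106.4] F [ 0.  -1.3  2.8] M [-0.85  0.12  0.07] w 14.7
0.9 29.22 Ft -4.7 Fr 1.1 lag 1.18 rad 0.19
0.92 29.47 Ft -7.8 Fr 1.2 lag 2.06 rad 0.15
0.94 29.72 Ft -9.3 Fr 1.4 lag 2.49 rad 0.14
0.96 29.97 Ft -8.9 Fr 1.7 lag 2.55 rad 0.14
0.98 30.22 Ft -9.2 Fr 1.0 lag 2.51 rad 0.16
1.0 30.47 Ft -10.7 Fr 1.2 lag 2.91 rad 0.18
1.02 30.72 Ft -12.3 Fr 1.7 lag 3.36 rad 0.11
1.04 30.97 Ft -13.6 Fr 1.5 lag 3.74 rad 0.07
1.06 31.22 Ft -5.5 Fr 1.4 lag 1.84 rad 0.49
1.08 31.47 Ft -6.4 Fr 3.1 lag 1.48 rad 0.81
1.1 31.72 Ft -7.7 Fr 2.6 lag 1.55 rad 0.81
1.12 31.97 Ft -9.1 Fr 3.6 lag 2.1 rad 1.08
1.14 32.22 Ft -13.4 Fr 4.9 lag 3.36 rad 1.0
1.16 32.47 Ft -17.3 Fr 5.6 lag 4.64 rad 0.88
1.18 32.72 Ft -21.7 Fr 6.2 lag 5.93 rad 0.77
```

Run:
```python
from h import *
for th in np.arange(1.14,1.0,-.02):
    p=post(th); bot.line_to([*p,106],20)
    s=bot.read_state(); d=(p-A)/np.linalg.norm(p-A); t=np.array([-d[1],d[0]]); e=s["tcp_pos"][:2]
    f=s["contact_force"][:2]; print(round(th,2),round(s["t"],2),"Ft",round(f@t,1),"Fr",round(f@d,1),"lag",round((p-e)@t,2),"tcp turn",round(th-(p-e)@t/72,3))
    if f@t>15: break
p=post(1.10); bot.line_to([*p,106],20); rp("mid")
```

```text
1.14 33.01 Ft -13.5 Fr 4.7 lag 3.5 tcp turn 1.091
1.12 33.26 Ft -9.0 Fr 3.4 lag 2.17 tcp turn 1.09
1.1 33.51 Ft -5.3 Fr 4.6 lag 0.93 tcp turn 1.087
1.08 33.76 Ft -2.3 Fr 4.6 lag -0.1 tcp turn 1.081
1.06 34.01 Ft 0.7 Fr 5.8 lag -0.7 tcp turn 1.07
1.04 34.26 Ft 0.4 Fr 4.8 lag -1.12 tcp turn 1.056
1.02 34.51 Ft 5.5 Fr 4.8 lag -2.35 tcp turn 1.053
mid 34.95 [711.5  40.5 106.5] F [ 5.4 -4.7  0.4] M [-2.32 -2.15  0.24] w 14.3
```

Run:
```python
from h import *
bot.line_to([*post(1.07),106],20); rp("c")
bot.move_gripper(38); p=bot.read_state()["tcp_pos"]
bot.line_to([p[0],p[1],220],150)
z=B[:,2]; q=toolrot(B,0,1)
bot.move_ptp(G+z*130,q); bot.line_to(G+z*90,150); bot.pause(.2)
st=rp("look"); im=bot.camera("wrist"); sd=bot.camera("side")
for h in(0,3,11):print(h,[proj("wrist",G+B@np.array([k,0,16+h]),st).round(1).tolist() for k in(33,-33)])
m=cv2.inRange(cv2.cvtColor(im,cv2.COLOR_RGB2HSV),(0,150,60),(8,255,255))|cv2.inRange(cv2.cvtColor(im,cv2.COLOR_RGB2HSV),(172,150,60),(180,255,255))
def box(im):
    h=cv2.cvtColor(im,cv2.COLOR_RGB2HSV)if im.shape[2]==3 else im
    m=cv2.inRange(h,(0,150,60),(8,255,255))|cv2.inRange(h,(172,150,60),(180,255,255)); m[:,:290]=0;m[:,360:]=0;m[:140]=0;m[250:]=0
    return cv2.boundingRect(m)
print("now",box(im),"home",box(cv2.imread("pics/w1.png")[...,::-1].copy()))
o=np.hstack([cv2.resize(im[110:260,240:440],(400,300),interpolation=2),cv2.resize(sd[120:225,310:410][:75],(400,300),interpolation=2)])
cv2.imwrite("pics/w5.png",o[...,::-1])
```

```text
c 35.21 [711.4  39.3 106.5] F [ 5.4 -2.4  0.7] M [-1.09 -2.08  0.23] w 14.7
look 39.18 [513.4 -86.  196.6] F [-0.3  0.3  0.9] M [-1.33  1.14 -0.01] w 38.5
0 [[[322.8, 228.4]], [[322.9, 158.0]]]
3 [[[322.8, 229.7]], [[322.9, 158.6]]]
11 [[[322.8, 233.1]], [[322.9, 160.1]]]
now (312, 157, 23, 71) home (311, 157, 24, 73)
```

View pics/w5.png

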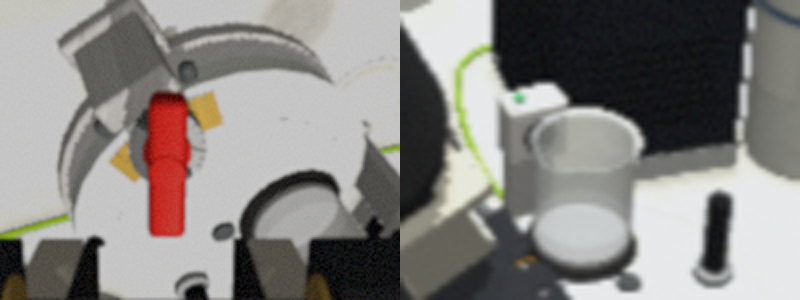

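Run:
```python
from h import *
z=B[:,2]; bot.move_gripper(0)
bot.line_to(G+z*27,120)
for h in(24,22,20,18,17,16,15,14,13):
    bot.line_to(G+z*h,20); s=bot.read_state(); print(h,((s["tcp_pos"]-G)@z).round(2),(s["contact_force"]@z).round(1))
    if s["contact_force"]@z>6: break
bot.line_to(G+z*120,150); s=rp("away")
if h<=18: bot.pause(.3); bot.close_job(); print("handed in")
```

```text
24 24.39 0.4
22 21.98 0.1
20 19.84 0.1
18 17.85 0.6
17 16.94 -0.2
16 15.98 -0.4
15 14.94 -0.6
14 13.94 -0.1
13 12.92 0.2
away 43.93 [501.6 -97.2 220.2] F [-0.3  0.   0.1] M [-1.35  1.21  0.01] w 0.5
the job is handed in; nothing more can be done
handed in
```

The job is handed in at about 44 s. By my checks the stage is locked at the reading station, but the interface gives no verdict, so this is not confirmed.

- **Parking:** I gripped the red wing, pulled it about 17 mm, twisted it 1.2 rad and let go. It stayed out; the wrist picture showed it at parked height.
- **Swing:** I took the table by its post to about 0.88 rad and twisted the grip back to 0. The pin then rested at about 11.6 mm. I turned on slowly by feel.
- **Lock:** The resistance dropped at about 1.05 rad. The table then blocked both ways, at about 1.05 and 1.09 rad by arm position, which fits the 12 mm hole.
- **Last picture:** The wing was untwisted and as long as predicted for fully home, with the brass plates on either side of the plunger. The beaker stood upright on its mat.
- **Check that disagreed:** I lowered the closed fingers over the grip, expecting to touch the wing top at about 16 mm above the grip's original centre. They met nothing down to 13 mm. So the plunger is not sticking out, but this gave no positive touch on the home position. My estimate of the grip's height, or the fingers' line, may be a few mm off.
- **Buffer bottles:** I never went near them, and did not measure them again at the end.

The arm was clear of everything at hand-in, with the wrist force near 0.

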